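# Nudge the enclosure home in the fastening jig

### The arm

A 6-joint arm with a two-finger parallel gripper is mounted at the origin on the work surface. World frame = base frame: x ahead of the robot, y to its left, z up, the work surface at z = 0. Lengths are in m, angles in degrees, forces in N, time in s.
With the tool pointing down it reaches from about 0.25 to 0.725 m from the base axis. Payload 9.7 kg.
Tool frame: the origin (TCP) lies at the very end of the fingers, on their centre line; the grasp point (between the pads) lies 19 mm behind it; z points along the fingers, y is the line along which they close (so a half turn about z gives the same grasp; the last joint's range is limited). The gripper opens to 85 mm and grips with 20 to 120 N. Pads are 22 mm wide; open, the fingers measure 114 mm over their backs; the gripper's body (76 mm by 85 mm) begins 54 mm behind the grasp point. The pads swing forward as they close: fully open they stand 13 mm farther back than shut.
Start: joints at [69.958, 4.979, 10.078, 95.1, 0, 90], TCP at [0.188, 0.517, 0.231] pointing down, gripper open.
Joint ranges: [-179.16, 179.16], [-48.56, 103.87], [-65.8, 70.77], [-126.05, 130.52], [-82.76, 87.17], [-180, 180]. Speed limits (degrees/s): [127.2, 127.2, 147.25, 180, 180, 180].

### API

Orientations are given as [roll, pitch, yaw] about the fixed x, y, z axes, in that order (R = Rz(yaw) Ry(pitch) Rx(roll)).
In Python, from workcell import telemetry, optics, workorder gives the robot as it stands.
- The arm moves only by the shell command python3 -m handwheel 'ROWS' [FORCE]. ROWS is JSON, a list of rows, each an object of numbers: "tx", "ty", "tz": the shift along the tool's x, y, z in m; "ax", "ay", "az": the turn, a rotation vector about the tool's x, y, z in degrees; "jaw": the gripper command: -1 is shut, 1 is fully open, values between are in proportion. A call has exactly 10 rows; each row shifts and turns the commanded pose from where the row before left it, along the tool's axes as they then stand; what a row does not reach is not made up. A row lasts 1/8 s, in which the tool goes at most 62.5 mm and 10.7 degrees, less where a joint would pass 70% of its speed; a pose out of reach is approached as far as the arm can. A call is refused whole if a number of a shift passes 0.0625 or a number of a turn 10.7, either way. A call with a gripper value outside its range is refused whole. The fingers move at their own pace and stop on an object; FORCE is the grip in N (left out, the last holds). Time passes only in rows, so rows that do not move let the fingers close, or fill a call up. It gives the time, the measured TCP pose, the force, the opening and the grip force at its end, in the units of the state.
- telemetry.get_obs(): the state, without advancing time (a new reading comes with each control period).
- optics.camera(name): name is "side" or "top" or "wrist"; returns a dict with "color" (400x640x3 uint8, red, green, blue), "K" (3x3 intrinsics, pixels), "extrinsics" (4x4, takes a point from camera to world coordinates); the wrist camera has in their place "mount" (4x4, takes a point from camera to tool coordinates, whose origin is the TCP and whose axes are the flange's). Camera axes: x right, y down, z forward; pixel columns grow to the right and rows downward; lengths in m; the calibration is good to about 2 mm. A picture is of the moment at which its call begins: read the wrist's pose just before it. There is no depth.
- workorder.job_done(): hands the job in; it is judged then, once.
The state is a dict: "time": time; "q": joint angles; "qd": joint speeds; "joint_efforts": joint torques, N m; "ee_pos": TCP position; "tcp_rot": TCP orientation; "wrist_force": force on the tool from outside, world axes, zero at the start; "torque": the same for the moment, N m; "opening": finger opening in m; "grasp_force": force on a finger pad.
Only numpy, scipy, OpenCV 4.12 (cv2) and the standard library are available. Lean on these libraries where they do the work, as an engineer would, in place of code of your own. Each camera call takes 0.05 s, during which the arm holds its last target. There are 200 camera calls.

### The job

With the fingertips only, push the open black enclosure along the bench into the corner of the aluminium jig until it sits flush against both fences. Then push the red-tipped keeper arm round as far as it goes, so that it lies across the top of the enclosure, and come clear. Do not pick up or tip the enclosure, and leave the other things on the bench where they are.

Things in the scene. Friction and masses are not known exactly. Their poses are not given: they have to be found in the camera images.
- jig: L-shaped aluminium corner stop bolted to the bench, fences 20 wide and 25 high. Origin: on the bench, in the inner corner where the two fence faces meet. The far fence's face is the plane x = 0, from y = 0 to y = -202; the side fence's face is the plane y = 0, from x = 0 to x = -120. The enclosure belongs in the quarter x < 0, y < 0. The jig's x axis points roughly away from the robot (within 15 degrees).
- housing: the open black plastic enclosure with a green circuit board in it, about 0.5 kg (0.35 to 0.65), 110 along its x, 140 along its y, 45 high, walls 4. Loose; it slides on the bench. Origin: centre of its underside; z up. Home, its origin lies at x = -55, y = -70 in the jig's frame, with its axes parallel to the jig's. It starts nearer the robot and to the jig's -y side, turned up to 0.35 rad from the jig's axes.
- housing_corner (a point): the enclosure's corner at its +x, +y, at the underside: at the jig's origin when home
- keeper (a joint): angle (rad) of the keeper arm about its vertical pivot, which stands on the jig behind the side fence. 0: the arm points along the jig's -x; it grows counter-clockwise from above; at 1.571 it points along the jig's -y, across the enclosure, against its hard stop. It starts between -0.4 and 0, swung clear. Friction holds it where it is left; about 1 to 2 N at the red tip moves it.
- keeper_pivot (a point): the keeper's pivot axis, 61 above the bench; at x = -55, y = +60 in the jig's frame. The steel bar is 16 wide, from 49 to 73 above the bench, and passes 4 above the rim of the enclosure.
- keeper_grip (a point): centre of the keeper's red tip, 115 from the pivot axis, 64 above the bench. The red block is 45 long along the arm, 20 wide, from 49 to 79 above the bench.
- screw_jar: closed clear screw jar with a white lid, 64 across, 68 tall; leave alone. Origin: centre of its underside.
- driver: black and orange electric screwdriver lying in a thin grey cradle, about 170 long, 32 high; leave alone. Origin: centre of its underside.
- board_stack: stack of bare green circuit boards, 100 x 75, 22 high; leave alone. Origin: centre of its underside.
- screw_tray: blue two-compartment screw tray, 70 x 100, 22 high; leave alone. Origin: centre of its underside.
- spool: white and grey solder reel lying flat, 56 across, 32 high; leave alone. Origin: centre of its underside.
- cover: loose flat black cover of the enclosure, 110 x 140, 6 thick; leave alone. Origin: centre of its underside.

How it is judged (in metres and radians):
On the way, in this order (a step that is already met when the one before it is completed fails the run):
1. the enclosure is flush against both fences while the keeper arm is still swung clear (x of housing_corner in the frame of jig between -0.004 and 0.004 m and y of housing_corner in the frame of jig between -0.004 and 0.004 m and angle between the x axis of housing and the x axis of jig, either way round below 0.035 rad and height (world z) of housing below 0.004 m and angle between housing's own z axis and vertical below 0.04 rad and value of joint keeper below 0.5 rad), for 0.2 s.
2. the keeper arm is pushed round to its stop across the enclosure (value of joint keeper above 1.45 rad), for 0.2 s.
At the end, for the whole second after the job is handed in: The enclosure lies flat and at rest in the jig's corner: its corner within 4 mm of the inner corner along each fence direction and square to the fences within 0.035 rad (2 degrees); the keeper arm is past 1.45 rad, across the enclosure (x of housing_corner in the frame of jig between -0.004 and 0.004 m and y of housing_corner in the frame of jig between -0.004 and 0.004 m and angle between the x axis of housing and the x axis of jig, either way round below 0.035 rad and height (world z) of housing below 0.004 m and angle between housing's own z axis and vertical below 0.04 rad and value of joint keeper above 1.45 rad and linear speed of housing below 0.01 m/s); the robot touches nothing.
It fails at once if the enclosure is lifted off the bench or tipped (height (world z) of housing above 0.012 m or angle between housing's own z axis and vertical above 0.15 rad).
It fails at once if one of the other things on the bench is disturbed (moved more than 20 mm) (distance of any of screw_jar, driver, board_stack, screw_tray, spool, cover from where it was at the start of the episode above 0.02 m).
It also fails if it takes over 72 s, if anything falls off the work surface, if the arm or the gripper's body presses on something with over 40 N, if the wrist force passes 120 N, or if a joint passes its speed limit or range.

## Working session

There is one attempt and no reset: what is moved stays moved. The work goes in short steps, Python scripts to look and compute and a shell command to move; the robot and the scene stay as the last step left them, time stands still between calls to the robot, and variables do not carry over. Pictures are saved under pics/ and viewed, at most 10 in all, crops included, and the job is handed in when it is done.

```bash
ls; mkdir -p pics
python3 - <<'E'
from workcell import telemetry, optics
import cv2, numpy as np
o=telemetry.get_obs(); print({k:np.round(v,3).tolist() for k,v in o.items()})
for n in("top","side"):
    c=optics.camera(n); np.savez(f"pics/{n}0.npz",**c); cv2.imwrite(f"pics/{n}0.png",c["color"][:,:,::-1]); print(c["K"].round(1).tolist(),c["extrinsics"].round(4).tolist())
E
```

```text
pics
{'time': 0.0, 'q': [69.958, 5.012, 10.034, 95.1, 0.001, 90.0], 'qd': [-0.009, 0.079, 0.002, -0.069, -0.021, 0.006], 'joint_efforts': [-0.001, -52.039, 46.48, 0.017, 0.0, 0.0], 'ee_pos': [0.188, 0.516, 0.231], 'tcp_rot': [-179.922, -0.001, 159.958], 'wrist_force': [-0.199, -0.707, 0.203], 'torque': [-0.03, -0.003, -0.047], 'grasp_force': 0.0, 'opening': 0.085}
[[437.9, 0.0, 322.4], [0.0, 437.9, 198.1], [0.0, 0.0, 1.0]] [[-0.1003, -0.9737, 0.2046, 0.384], [-0.995, 0.0983, -0.0202, -0.0022], [-0.0004, -0.2056, -0.9786, 0.9834], [0.0, 0.0, 0.0, 1.0]]
[[398.0, 0.0, 322.3], [0.0, 398.0, 203.1], [0.0, 0.0, 1.0]] [[0.7242, -0.4259, 0.5424, 0.0948], [-0.6895, -0.4631, 0.557, -0.4714], [0.014, -0.7773, -0.629, 0.6113], [0.0, 0.0, 0.0, 1.0]]
```

View pics/top0.png

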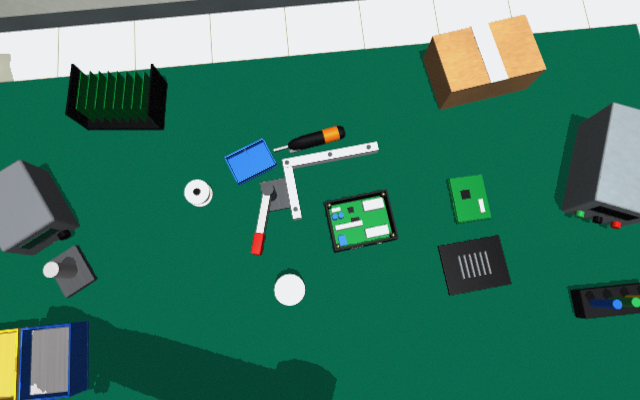

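View pics/side0.png

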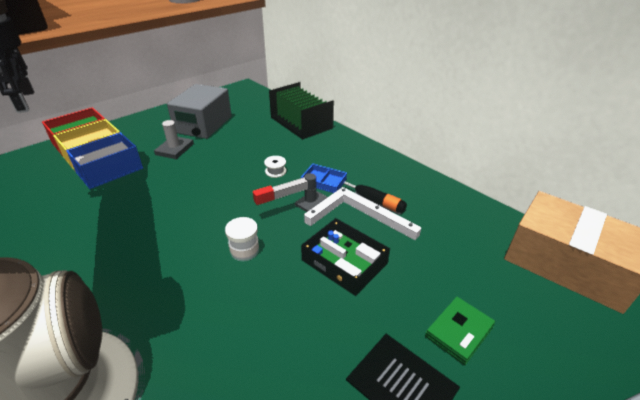

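Top view: jig corner is at about (293,165), enclosure rim at (325,203)-(386,191)-(397,238)-(334,251), keeper pivot at (267,187), tip at (257,244) and jar at (289,289). The side view shows the same layout. I'll enlarge both.

Run:
```python
import cv2
a=cv2.imread("pics/top0.png")[130:270,230:410]; cv2.imwrite("pics/top0c.png",cv2.resize(a,None,fx=4.2,fy=4.2,interpolation=cv2.INTER_CUBIC))
a=cv2.imread("pics/side0.png")[155:305,240:430]; cv2.imwrite("pics/side0c.png",cv2.resize(a,None,fx=4,fy=4,interpolation=cv2.INTER_CUBIC))
```

```text
(no output)
```

View pics/top0c.png

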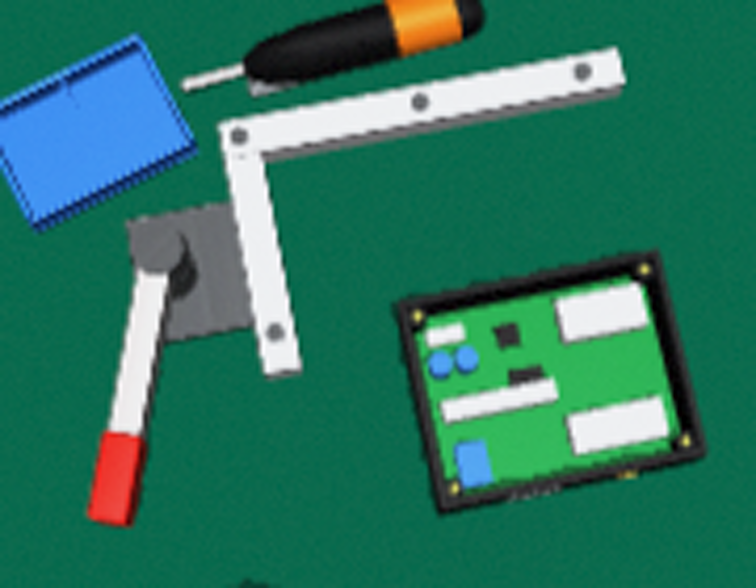

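View pics/side0c.png

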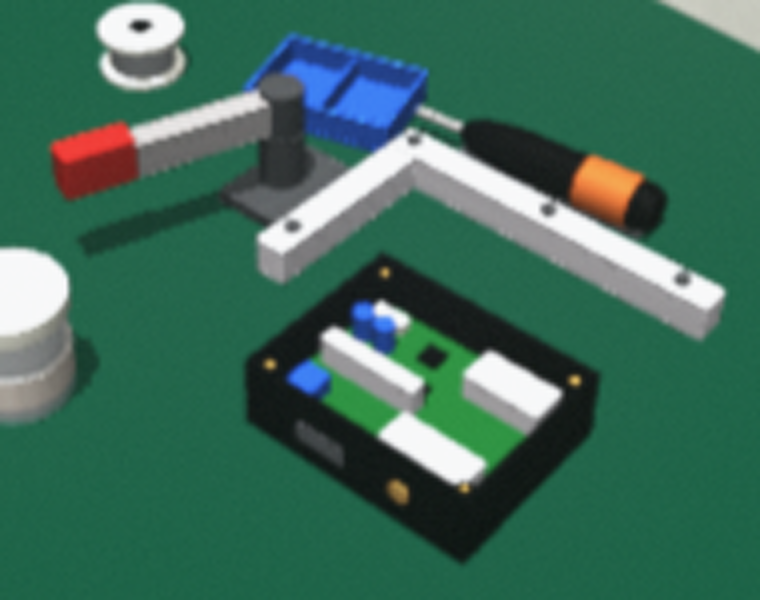

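Crops: in the top view the inner jig corner is at (262,156), fence ends at (625,80) and (301,370), rim corners at (397,302), (657,252), (705,453) and (440,512), and red tip corners at (105,432), (146,436), (130,525) and (90,518). In the side view the inner corner is at (412,160), rim corners at (383,254), (248,362) and (600,376), fence end at (278,250) and jar lid at left.

```bash
cat > h.py <<'E'
import numpy as np, cv2
C={n:dict(np.load(f"pics/{n}0.npz")) for n in("top","side")}
def ray(n,uv):
    c=C[n]; d=c["extrinsics"][:3,:3]@np.linalg.inv(c["K"])@np.r_[uv,1]; return c["extrinsics"][:3,3],d
def onz(n,uv,z):
    o,d=ray(n,uv); return o+d*(z-o[2])/d[2]
def tri(a,b):
    P=[C[n]["K"]@np.linalg.inv(C[n]["extrinsics"])[:3] for n in("top","side")]
    X=cv2.triangulatePoints(P[0],P[1],np.array(a,float).reshape(2,1),np.array(b,float).reshape(2,1)).ravel(); return X[:3]/X[3]
T=lambda u,v:np.array([u/4.2+230-.4,v/4.2+130-.4]); S=lambda u,v:np.array([u/4+240-.4,v/4+155-.4])
E
python3 - <<'E'
from h import *
np.set_printoptions(precision=4,suppress=True)
print("tri jig",tri(T(262,156),S(412,160)),tri(T(301,370),S(278,250)))
for a,b in(((397,302),(383,254)),((657,252),(600,376)),((440,512),(248,362))): print("tri rim",tri(T(*a),S(*b)))
j=[onz("top",T(*p),.025) for p in((262,156),(625,80),(301,370))]
print("jig",j); d=j[1]-j[0];e=j[0]-j[2]; print("angles", np.degrees(np.arctan2(-d[1],-d[0]))-90,np.degrees(np.arctan2(e[1],e[0])),np.linalg.norm(d),np.linalg.norm(e))
r=np.array([onz("top",T(*p),.045) for p in((397,302),(657,252),(705,453),(440,512))]); print("rim",r,r.mean(0))
print([np.linalg.norm(r[i]-r[i-1]) for i in range(4)])
y=r[0]-r[1]+r[3]-r[2];x=r[0]-r[3]+r[1]-r[2];print("yaw",np.degrees(np.arctan2(-y[0],y[1])),np.degrees(np.arctan2(x[1],x[0])))
k=[onz("top",T(*p),.079) for p in((105,432),(146,436),(130,525),(90,518))];print("tip",np.mean(k,0)); print("piv",onz("top",T(157,245),.079))
print("jar",onz("top",(289,289),.068),"spool",onz("top",(197,191),.032))
E
```

```text
tri jig [0.6637 0.0403 0.0215] [0.5439 0.0295 0.0266]
tri rim [ 0.5724 -0.0242  0.0413]
tri rim [ 0.5858 -0.1632  0.0415]
tri rim [ 0.4624 -0.0358  0.0414]
jig [array([0.6637, 0.0394, 0.025 ]), array([ 0.6867, -0.1613,  0.025 ]), array([0.545, 0.029, 0.025])]
angles 6.525954109144806 4.995241400495631 0.20198671862283837 0.1192116111019651
rim [[ 0.5723 -0.0246  0.045 ]
 [ 0.5852 -0.1627  0.045 ]
 [ 0.4781 -0.1734  0.045 ]
 [ 0.4618 -0.0354  0.045 ]] [ 0.5243 -0.099   0.045 ]
[np.float64(0.1110577921648338), np.float64(0.13871156339209467), np.float64(0.10767009561010482), np.float64(0.13904736874848897)]
yaw 6.03386484308371 5.625119543957063
tip [0.4916 0.1217 0.079 ]
piv [0.6069 0.0938 0.079 ]
jar [0.3931 0.0659 0.068 ] spool [0.6271 0.2544 0.032 ]
```

Estimates: the jig is at (0.664, 0.039) with yaw about 6°, and the enclosure is almost parallel to it, about 98 mm short in x and 54 mm in y. First I turn the tool 26° so tool x = −jig x and tool y = jig y, then travel.

```bash
python3 -m handwheel '[{"az":-8.67,"jaw":0.5},{"az":-8.67,"jaw":0.5},{"az":-8.67,"jaw":0.5},{"tx":-0.009,"ty":-0.036,"jaw":0.5},{"tx":-0.009,"ty":-0.036,"jaw":0.5},{"tx":-0.009,"ty":-0.036,"jaw":0.5},{"tx":-0.009,"ty":-0.036,"jaw":0.5},{"tx":-0.009,"ty":-0.036,"jaw":0.5},{"tx":-0.009,"ty":-0.036,"jaw":0.5},{"tx":-0.009,"ty":-0.036,"jaw":0.5}]'
python3 -m handwheel '[{"tx":-0.009,"ty":-0.036,"jaw":0.5},{"tx":-0.009,"ty":-0.036,"jaw":0.5},{"tx":-0.009,"ty":-0.036,"jaw":0.5},{"tx":-0.009,"ty":-0.036,"jaw":0.5},{"tx":-0.009,"ty":-0.036,"jaw":0.5},{"tx":-0.009,"ty":-0.036,"jaw":0.5},{"tx":-0.009,"ty":-0.036,"jaw":0.5},{"tx":-0.009,"ty":-0.036,"jaw":0.5},{"tx":-0.009,"ty":-0.036,"jaw":0.5},{"jaw":0.5}]'
```

```text
$[0]: bad value
$[0]: bad value
```

```bash
python3 -m handwheel '[{"tx":0,"ty":0,"tz":0,"ax":0,"ay":0,"az":-8.67,"jaw":0.5},{"tx":0,"ty":0,"tz":0,"ax":0,"ay":0,"az":-8.67,"jaw":0.5},{"tx":0,"ty":0,"tz":0,"ax":0,"ay":0,"az":-8.67,"jaw":0.5},{"tx":-0.009,"ty":-0.036,"tz":0,"ax":0,"ay":0,"az":0,"jaw":0.5},{"tx":-0.009,"ty":-0.036,"tz":0,"ax":0,"ay":0,"az":0,"jaw":0.5},{"tx":-0.009,"ty":-0.036,"tz":0,"ax":0,"ay":0,"az":0,"jaw":0.5},{"tx":-0.009,"ty":-0.036,"tz":0,"ax":0,"ay":0,"az":0,"jaw":0.5},{"tx":-0.009,"ty":-0.036,"tz":0,"ax":0,"ay":0,"az":0,"jaw":0.5},{"tx":-0.009,"ty":-0.036,"tz":0,"ax":0,"ay":0,"az":0,"jaw":0.5},{"tx":-0.009,"ty":-0.036,"tz":0,"ax":0,"ay":0,"az":0,"jaw":0.5}]'
```

```text
time: 1.35
ee_pos: [0.2775, 0.2714, 0.231]
tcp_rot: [-180.0, -0.0, -174.0]
wrist_force: [0.2, 0.4, -0.3]
opening: 0.064
grasp_force: 0.0
```

```bash
python3 -m handwheel '[{"tx":-0.0105,"ty":-0.0394,"tz":0,"ax":0,"ay":0,"az":0,"jaw":0.5},{"tx":-0.0105,"ty":-0.0394,"tz":0,"ax":0,"ay":0,"az":0,"jaw":0.5},{"tx":-0.0105,"ty":-0.0394,"tz":0,"ax":0,"ay":0,"az":0,"jaw":0.5},{"tx":-0.0105,"ty":-0.0394,"tz":0,"ax":0,"ay":0,"az":0,"jaw":0.5},{"tx":-0.0105,"ty":-0.0394,"tz":0,"ax":0,"ay":0,"az":0,"jaw":0.5},{"tx":-0.0105,"ty":-0.0394,"tz":0,"ax":0,"ay":0,"az":0,"jaw":0.5},{"tx":-0.0105,"ty":-0.0394,"tz":0,"ax":0,"ay":0,"az":0,"jaw":0.5},{"tx":-0.0105,"ty":-0.0394,"tz":0,"ax":0,"ay":0,"az":0,"jaw":0.5},{"tx":-0.0105,"ty":-0.0394,"tz":0,"ax":0,"ay":0,"az":0,"jaw":0.5},{"tx":-0.0105,"ty":-0.0394,"tz":0,"ax":0,"ay":0,"az":0,"jaw":0.5}]'
python3 - <<'E'
from workcell import telemetry, optics
import cv2, numpy as np
o=telemetry.get_obs(); print(o["ee_pos"],o["tcp_rot"])
c=optics.camera("wrist"); np.savez("pics/w1.npz",pos=o["ee_pos"],rot=o["tcp_rot"],**c); print(c["K"].round(1).tolist(),c["mount"].round(3).tolist()); cv2.imwrite("pics/w1.png",c["color"][:,:,::-1])
E
```

```text
time: 2.6
ee_pos: [0.4229, -0.1097, 0.231]
tcp_rot: [180.0, -0.0, -174.0]
wrist_force: [-0.2, 1.2, -0.2]
opening: 0.0643
grasp_force: 0.0
[ 0.42291976 -0.10973405  0.23104614] [ 1.79991886e+02 -1.41320962e-02 -1.74044768e+02]
[[317.5, 0.0, 319.2], [0.0, 317.5, 194.4], [0.0, 0.0, 1.0]] [[-0.0, -0.955, -0.295, 0.076], [1.0, 0.0, -0.002, -0.0], [0.002, -0.295, 0.955, -0.143], [0.0, 0.0, 0.0, 1.0]]
```

View pics/w1.png

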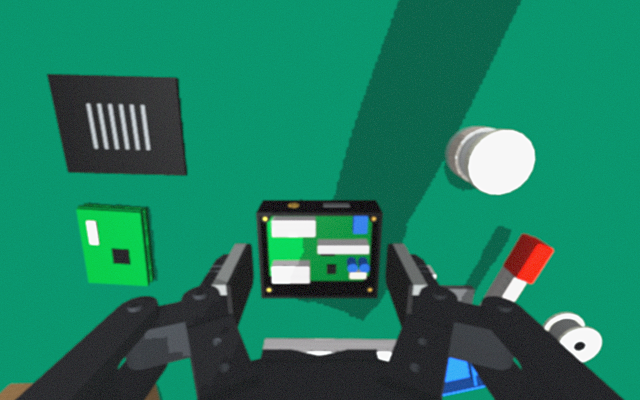

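The wrist view shows the enclosure (258–382, 200–297) centred between the fingers and square to the tool, with the jar, cover and boards well clear. Descending behind it.

```bash
python3 -m handwheel '[{"tx":0,"ty":0,"tz":0.03,"ax":0,"ay":0,"az":0,"jaw":0.5},{"tx":0,"ty":0,"tz":0.03,"ax":0,"ay":0,"az":0,"jaw":0.5},{"tx":0,"ty":0,"tz":0.03,"ax":0,"ay":0,"az":0,"jaw":0.5},{"tx":0,"ty":0,"tz":0.03,"ax":0,"ay":0,"az":0,"jaw":0.5},{"tx":0,"ty":0,"tz":0.03,"ax":0,"ay":0,"az":0,"jaw":0.5},{"tx":0,"ty":0,"tz":0.03,"ax":0,"ay":0,"az":0,"jaw":0.5},{"tx":0,"ty":0,"tz":0.02,"ax":0,"ay":0,"az":0,"jaw":0.5},{"tx":0,"ty":0,"tz":0.02,"ax":0,"ay":0,"az":0,"jaw":0.5},{"tx":-0.005,"ty":0,"tz":0,"ax":0,"ay":0,"az":0,"jaw":0.5},{"tx":-0.005,"ty":0,"tz":0,"ax":0,"ay":0,"az":0,"jaw":0.5}]'
python3 -m handwheel '[{"tx":-0.006,"ty":0,"tz":0,"ax":0,"ay":0,"az":0,"jaw":0.5},{"tx":-0.006,"ty":0,"tz":0,"ax":0,"ay":0,"az":0,"jaw":0.5},{"tx":-0.006,"ty":0,"tz":0,"ax":0,"ay":0,"az":0,"jaw":0.5},{"tx":-0.006,"ty":0,"tz":0,"ax":0,"ay":0,"az":0,"jaw":0.5},{"tx":-0.006,"ty":0,"tz":0,"ax":0,"ay":0,"az":0,"jaw":0.5},{"tx":-0.006,"ty":0,"tz":0,"ax":0,"ay":0,"az":0,"jaw":0.5},{"tx":-0.006,"ty":0,"tz":0,"ax":0,"ay":0,"az":0,"jaw":0.5},{"tx":-0.006,"ty":0,"tz":0,"ax":0,"ay":0,"az":0,"jaw":0.5},{"tx":-0.006,"ty":0,"tz":0,"ax":0,"ay":0,"az":0,"jaw":0.5},{"tx":-0.006,"ty":0,"tz":0,"ax":0,"ay":0,"az":0,"jaw":0.5}]'
```

```text
time: 3.9
ee_pos: [0.4334, -0.1073, 0.012]
tcp_rot: [-180.0, 0.0, -174.0]
wrist_force: [0.0, 0.1, 0.1]
opening: 0.0641
grasp_force: 0.0
time: 5.15
ee_pos: [0.4927, -0.101, 0.0112]
tcp_rot: [180.0, -0.0, -174.0]
wrist_force: [-4.1, 0.1, 1.8]
opening: 0.0637
grasp_force: 1.7
```

```bash
python3 -m handwheel '[{"tx":-0.0055,"ty":0,"tz":0,"ax":0,"ay":0,"az":0,"jaw":0.5},{"tx":-0.0055,"ty":0,"tz":0,"ax":0,"ay":0,"az":0,"jaw":0.5},{"tx":-0.0055,"ty":0,"tz":0,"ax":0,"ay":0,"az":0,"jaw":0.5},{"tx":-0.0055,"ty":0,"tz":0,"ax":0,"ay":0,"az":0,"jaw":0.5},{"tx":-0.0055,"ty":0,"tz":0,"ax":0,"ay":0,"az":0,"jaw":0.5},{"tx":-0.0055,"ty":0,"tz":0,"ax":0,"ay":0,"az":0,"jaw":0.5},{"tx":-0.0055,"ty":0,"tz":0,"ax":0,"ay":0,"az":0,"jaw":0.5},{"tx":-0.0055,"ty":0,"tz":0,"ax":0,"ay":0,"az":0,"jaw":0.5},{"tx":-0.0055,"ty":0,"tz":0,"ax":0,"ay":0,"az":0,"jaw":0.5},{"tx":-0.0055,"ty":0,"tz":0,"ax":0,"ay":0,"az":0,"jaw":0.5}]'
python3 -m handwheel '[{"tx":-0.001,"ty":0,"tz":0,"ax":0,"ay":0,"az":0,"jaw":0.5},{"tx":-0.001,"ty":0,"tz":0,"ax":0,"ay":0,"az":0,"jaw":0.5},{"tx":-0.001,"ty":0,"tz":0,"ax":0,"ay":0,"az":0,"jaw":0.5},{"tx":-0.001,"ty":0,"tz":0,"ax":0,"ay":0,"az":0,"jaw":0.5},{"tx":-0.001,"ty":0,"tz":0,"ax":0,"ay":0,"az":0,"jaw":0.5},{"tx":0,"ty":0,"tz":0,"ax":0,"ay":0,"az":0,"jaw":0.5},{"tx":0,"ty":0,"tz":0,"ax":0,"ay":0,"az":0,"jaw":0.5},{"tx":0,"ty":0,"tz":0,"ax":0,"ay":0,"az":0,"jaw":0.5},{"tx":0,"ty":0,"tz":0,"ax":0,"ay":0,"az":0,"jaw":0.5},{"tx":0,"ty":0,"tz":0,"ax":0,"ay":0,"az":0,"jaw":0.5}]'
```

```text
time: 6.4
ee_pos: [0.5474, -0.0953, 0.0112]
tcp_rot: [180.0, -0.0, -174.0]
wrist_force: [-2.4, -0.8, 0.5]
opening: 0.0639
grasp_force: 1.3
time: 7.65
ee_pos: [0.5522, -0.0948, 0.0114]
tcp_rot: [-180.0, 0.0, -174.0]
wrist_force: [-0.6, -0.2, 0.4]
opening: 0.0639
grasp_force: 0.1
```

```bash
python3 -m handwheel '[{"tx":-0.0005,"ty":0,"tz":0,"ax":0,"ay":0,"az":0,"jaw":0.5},{"tx":-0.0005,"ty":0,"tz":0,"ax":0,"ay":0,"az":0,"jaw":0.5},{"tx":-0.0005,"ty":0,"tz":0,"ax":0,"ay":0,"az":0,"jaw":0.5},{"tx":-0.0005,"ty":0,"tz":0,"ax":0,"ay":0,"az":0,"jaw":0.5},{"tx":-0.0005,"ty":0,"tz":0,"ax":0,"ay":0,"az":0,"jaw":0.5},{"tx":-0.0005,"ty":0,"tz":0,"ax":0,"ay":0,"az":0,"jaw":0.5},{"tx":-0.0005,"ty":0,"tz":0,"ax":0,"ay":0,"az":0,"jaw":0.5},{"tx":-0.0005,"ty":0,"tz":0,"ax":0,"ay":0,"az":0,"jaw":0.5},{"tx":0,"ty":0,"tz":0,"ax":0,"ay":0,"az":0,"jaw":0.5},{"tx":0,"ty":0,"tz":0,"ax":0,"ay":0,"az":0,"jaw":0.5}]'
```

```text
time: 8.9
ee_pos: [0.5558, -0.0944, 0.0113]
tcp_rot: [-180.0, -0.0, -174.0]
wrist_force: [-6.3, -0.7, 4.6]
opening: 0.0636
grasp_force: 2.9
```

```bash
python3 -m handwheel '[{"tx":-0.0004,"ty":0,"tz":0,"ax":0,"ay":0,"az":0,"jaw":0.5},{"tx":-0.0004,"ty":0,"tz":0,"ax":0,"ay":0,"az":0,"jaw":0.5},{"tx":-0.0004,"ty":0,"tz":0,"ax":0,"ay":0,"az":0,"jaw":0.5},{"tx":-0.0004,"ty":0,"tz":0,"ax":0,"ay":0,"az":0,"jaw":0.5},{"tx":0,"ty":0,"tz":0,"ax":0,"ay":0,"az":0,"jaw":0.5},{"tx":0,"ty":0,"tz":0,"ax":0,"ay":0,"az":0,"jaw":0.5},{"tx":0,"ty":0,"tz":0,"ax":0,"ay":0,"az":0,"jaw":0.5},{"tx":0,"ty":0,"tz":0,"ax":0,"ay":0,"az":0,"jaw":0.5},{"tx":0,"ty":0,"tz":0,"ax":0,"ay":0,"az":0,"jaw":0.5},{"tx":0,"ty":0,"tz":0,"ax":0,"ay":0,"az":0,"jaw":0.5}]'
```

```text
time: 10.15
ee_pos: [0.5558, -0.0943, 0.0113]
tcp_rot: [180.0, -0.2, -174.1]
wrist_force: [-15.0, -1.0, 10.0]
opening: 0.0639
grasp_force: 7.3
```

Flush on the far fence (held force 15 N, no motion). Now back off, rise, turn 90° and go to the enclosure's −y side.

```bash
python3 -m handwheel '[{"tx":0.01,"ty":0,"tz":0,"ax":0,"ay":0,"az":0,"jaw":0.5},{"tx":0.01,"ty":0,"tz":0,"ax":0,"ay":0,"az":0,"jaw":0.5},{"tx":0,"ty":0,"tz":-0.03,"ax":0,"ay":0,"az":0,"jaw":0},{"tx":0,"ty":0,"tz":-0.03,"ax":0,"ay":0,"az":0,"jaw":0},{"tx":0,"ty":0,"tz":-0.03,"ax":0,"ay":0,"az":0,"jaw":0},{"tx":0,"ty":0,"tz":-0.03,"ax":0,"ay":0,"az":0,"jaw":0},{"tx":0,"ty":-0.027,"tz":0,"ax":0,"ay":0,"az":0,"jaw":0},{"tx":0,"ty":-0.027,"tz":0,"ax":0,"ay":0,"az":0,"jaw":0},{"tx":0,"ty":-0.027,"tz":0,"ax":0,"ay":0,"az":0,"jaw":0},{"tx":0,"ty":-0.027,"tz":0,"ax":0,"ay":0,"az":0,"jaw":0}]'
python3 -m handwheel '[{"tx":0,"ty":0,"tz":0,"ax":0,"ay":0,"az":10,"jaw":0},{"tx":0,"ty":0,"tz":0,"ax":0,"ay":0,"az":10,"jaw":0},{"tx":0,"ty":0,"tz":0,"ax":0,"ay":0,"az":10,"jaw":0},{"tx":0,"ty":0,"tz":0,"ax":0,"ay":0,"az":10,"jaw":0},{"tx":0,"ty":0,"tz":0,"ax":0,"ay":0,"az":10,"jaw":0},{"tx":0,"ty":0,"tz":0,"ax":0,"ay":0,"az":10,"jaw":0},{"tx":0,"ty":0,"tz":0,"ax":0,"ay":0,"az":10,"jaw":0},{"tx":0,"ty":0,"tz":0,"ax":0,"ay":0,"az":10,"jaw":0},{"tx":0,"ty":0,"tz":0,"ax":0,"ay":0,"az":10,"jaw":0},{"tx":0,"ty":0,"tz":0,"ax":0,"ay":0,"az":0,"jaw":0}]'
python3 - <<'E'
from h import *
from workcell import telemetry, optics
c=optics.camera("top"); a=c["color"][130:270,230:410,::-1]; cv2.imwrite("pics/top1c.png",cv2.resize(a,None,fx=4.2,fy=4.2,interpolation=cv2.INTER_CUBIC))
print([onz("top",p,.022).round(3) for p in((449,180),(485,176),(490,217),(456,222))])
E
```

```text
time: 11.4
ee_pos: [0.5489, -0.2046, 0.1313]
tcp_rot: [-180.0, 0.0, -174.0]
wrist_force: [0.2, 0.1, 0.5]
opening: 0.043
grasp_force: 0.0
time: 12.65
ee_pos: [0.5488, -0.2037, 0.1313]
tcp_rot: [180.0, 0.0, 96.0]
wrist_force: [-0.5, 0.6, 0.3]
opening: 0.0425
grasp_force: 0.0
[array([ 0.598, -0.311,  0.022]), array([ 0.599, -0.394,  0.022]), array([ 0.505, -0.388,  0.022]), array([ 0.501, -0.311,  0.022])]
```

View pics/top1c.png

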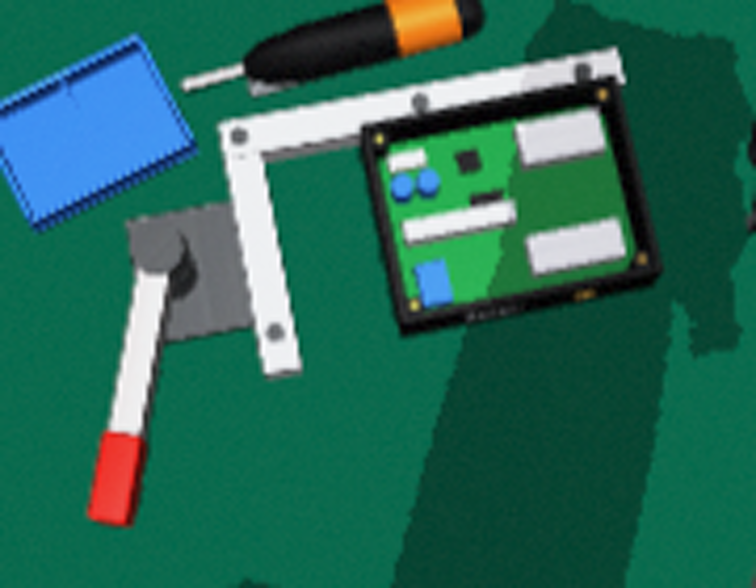

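The enclosure is square against the far fence, its corner at (362,128) with a gap to the side fence at (262,156). Next: move over, descend, and push along +y.

```bash
python3 -m handwheel '[{"tx":0,"ty":0.0205,"tz":0,"ax":0,"ay":0,"az":0,"jaw":0},{"tx":0,"ty":0.0205,"tz":0,"ax":0,"ay":0,"az":0,"jaw":0},{"tx":0,"ty":0.0205,"tz":0,"ax":0,"ay":0,"az":0,"jaw":0},{"tx":0,"ty":0.0205,"tz":0,"ax":0,"ay":0,"az":0,"jaw":0},{"tx":0,"ty":0,"tz":0.03,"ax":0,"ay":0,"az":0,"jaw":0},{"tx":0,"ty":0,"tz":0.03,"ax":0,"ay":0,"az":0,"jaw":0},{"tx":0,"ty":0,"tz":0.03,"ax":0,"ay":0,"az":0,"jaw":0},{"tx":0,"ty":0,"tz":0.03,"ax":0,"ay":0,"az":0,"jaw":0},{"tx":0,"ty":0,"tz":0,"ax":0,"ay":0,"az":0,"jaw":0},{"tx":0,"ty":0,"tz":0,"ax":0,"ay":0,"az":0,"jaw":0}]'
python3 -m handwheel '[{"tx":0.006,"ty":0,"tz":0,"ax":0,"ay":0,"az":0,"jaw":0},{"tx":0.006,"ty":0,"tz":0,"ax":0,"ay":0,"az":0,"jaw":0},{"tx":0.006,"ty":0,"tz":0,"ax":0,"ay":0,"az":0,"jaw":0},{"tx":0.006,"ty":0,"tz":0,"ax":0,"ay":0,"az":0,"jaw":0},{"tx":0.006,"ty":0,"tz":0,"ax":0,"ay":0,"az":0,"jaw":0},{"tx":0.006,"ty":0,"tz":0,"ax":0,"ay":0,"az":0,"jaw":0},{"tx":0.006,"ty":0,"tz":0,"ax":0,"ay":0,"az":0,"jaw":0},{"tx":0.006,"ty":0,"tz":0,"ax":0,"ay":0,"az":0,"jaw":0},{"tx":0.006,"ty":0,"tz":0,"ax":0,"ay":0,"az":0,"jaw":0},{"tx":0.006,"ty":0,"tz":0,"ax":0,"ay":0,"az":0,"jaw":0}]'
```

```text
time: 13.95
ee_pos: [0.631, -0.1954, 0.0126]
tcp_rot: [179.9, 0.0, 96.1]
wrist_force: [-0.8, -0.6, 0.1]
opening: 0.0424
grasp_force: 0.0
time: 15.2
ee_pos: [0.6243, -0.1352, 0.0114]
tcp_rot: [180.0, 0.0, 96.0]
wrist_force: [0.8, -3.1, 2.0]
opening: 0.0427
grasp_force: 1.8
```

```bash
python3 -m handwheel '[{"tx":0.004,"ty":0,"tz":0,"ax":0,"ay":0,"az":0,"jaw":0},{"tx":0.004,"ty":0,"tz":0,"ax":0,"ay":0,"az":0,"jaw":0},{"tx":0.004,"ty":0,"tz":0,"ax":0,"ay":0,"az":0,"jaw":0},{"tx":0.003,"ty":0,"tz":0,"ax":0,"ay":0,"az":0,"jaw":0},{"tx":0.001,"ty":0,"tz":0,"ax":0,"ay":0,"az":0,"jaw":0},{"tx":0.001,"ty":0,"tz":0,"ax":0,"ay":0,"az":0,"jaw":0},{"tx":0.0005,"ty":0,"tz":0,"ax":0,"ay":0,"az":0,"jaw":0},{"tx":0.0005,"ty":0,"tz":0,"ax":0,"ay":0,"az":0,"jaw":0},{"tx":0,"ty":0,"tz":0,"ax":0,"ay":0,"az":0,"jaw":0},{"tx":0,"ty":0,"tz":0,"ax":0,"ay":0,"az":0,"jaw":0}]'
python3 -m handwheel '[{"tx":0.0004,"ty":0,"tz":0,"ax":0,"ay":0,"az":0,"jaw":0},{"tx":0.0004,"ty":0,"tz":0,"ax":0,"ay":0,"az":0,"jaw":0},{"tx":0.0004,"ty":0,"tz":0,"ax":0,"ay":0,"az":0,"jaw":0},{"tx":0.0004,"ty":0,"tz":0,"ax":0,"ay":0,"az":0,"jaw":0},{"tx":0.0004,"ty":0,"tz":0,"ax":0,"ay":0,"az":0,"jaw":0},{"tx":0,"ty":0,"tz":0,"ax":0,"ay":0,"az":0,"jaw":0},{"tx":0,"ty":0,"tz":0,"ax":0,"ay":0,"az":0,"jaw":0},{"tx":0,"ty":0,"tz":0,"ax":0,"ay":0,"az":0,"jaw":0},{"tx":0,"ty":0,"tz":0,"ax":0,"ay":0,"az":0,"jaw":0},{"tx":0,"ty":0,"tz":0,"ax":0,"ay":0,"az":0,"jaw":0}]'
```

```text
time: 16.45
ee_pos: [0.6224, -0.1176, 0.0113]
tcp_rot: [-180.0, -0.0, 96.0]
wrist_force: [-0.0, -3.3, 2.7]
opening: 0.0429
grasp_force: 1.8
time: 17.7
ee_pos: [0.6222, -0.1159, 0.0113]
tcp_rot: [-180.0, 0.0, 96.0]
wrist_force: [0.2, -5.4, 2.4]
opening: 0.0431
grasp_force: 2.5
```

```bash
python3 -m handwheel '[{"tx":0.0004,"ty":0,"tz":0,"ax":0,"ay":0,"az":0,"jaw":0},{"tx":0.0004,"ty":0,"tz":0,"ax":0,"ay":0,"az":0,"jaw":0},{"tx":0.0004,"ty":0,"tz":0,"ax":0,"ay":0,"az":0,"jaw":0},{"tx":0.0004,"ty":0,"tz":0,"ax":0,"ay":0,"az":0,"jaw":0},{"tx":0.0004,"ty":0,"tz":0,"ax":0,"ay":0,"az":0,"jaw":0},{"tx":0,"ty":0,"tz":0,"ax":0,"ay":0,"az":0,"jaw":0},{"tx":0,"ty":0,"tz":0,"ax":0,"ay":0,"az":0,"jaw":0},{"tx":0,"ty":0,"tz":0,"ax":0,"ay":0,"az":0,"jaw":0},{"tx":0,"ty":0,"tz":0,"ax":0,"ay":0,"az":0,"jaw":0},{"tx":0,"ty":0,"tz":0,"ax":0,"ay":0,"az":0,"jaw":0}]'
```

```text
time: 18.95
ee_pos: [0.6217, -0.1157, 0.0113]
tcp_rot: [-180.0, 0.2, 95.9]
wrist_force: [-0.9, -14.0, 2.7]
opening: 0.0425
grasp_force: 6.9
```

Flush on the side fence too (14 N, no motion). Back off, rise, and check.

```bash
python3 -m handwheel '[{"tx":-0.01,"ty":0,"tz":0,"ax":0,"ay":0,"az":0,"jaw":0},{"tx":-0.01,"ty":0,"tz":0,"ax":0,"ay":0,"az":0,"jaw":0},{"tx":0,"ty":0,"tz":-0.03,"ax":0,"ay":0,"az":0,"jaw":-1},{"tx":0,"ty":0,"tz":-0.03,"ax":0,"ay":0,"az":0,"jaw":-1},{"tx":0,"ty":0,"tz":-0.03,"ax":0,"ay":0,"az":0,"jaw":-1},{"tx":0,"ty":0,"tz":-0.03,"ax":0,"ay":0,"az":0,"jaw":-1},{"tx":0,"ty":0,"tz":-0.03,"ax":0,"ay":0,"az":0,"jaw":-1},{"tx":0,"ty":-0.044,"tz":0,"ax":0,"ay":0,"az":0,"jaw":-1},{"tx":0,"ty":-0.044,"tz":0,"ax":0,"ay":0,"az":0,"jaw":-1},{"tx":0,"ty":0,"tz":0,"ax":0,"ay":0,"az":0,"jaw":-1}]'
python3 - <<'E'
from workcell import optics
import cv2
a=optics.camera("top")["color"][130:270,230:410,::-1]; b=optics.camera("side")["color"][155:305,240:430,::-1]
f=lambda a:cv2.resize(a,(400,300),interpolation=cv2.INTER_CUBIC)
cv2.imwrite("pics/chk.png",cv2.hconcat([f(a),f(b)]))
E
```

```text
time: 20.2
ee_pos: [0.5343, -0.1428, 0.1615]
tcp_rot: [-180.0, -0.0, 95.9]
wrist_force: [0.8, 0.8, -1.0]
opening: 0.0001
grasp_force: 0.0
```

View pics/chk.png

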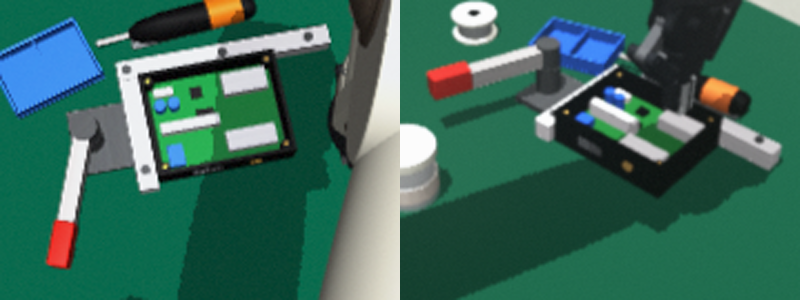

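Enclosure sits flush to both fences in both views; the keeper is still clear. Next: beyond the keeper's outer (+y) side, fingers shut, tool turned to follow the arc.

```bash
python3 -m handwheel '[{"tx":0.0299,"ty":0,"tz":0,"ax":0,"ay":0,"az":0,"jaw":-1},{"tx":0.0299,"ty":0,"tz":0,"ax":0,"ay":0,"az":0,"jaw":-1},{"tx":0.0299,"ty":0,"tz":0,"ax":0,"ay":0,"az":0,"jaw":-1},{"tx":0.0299,"ty":0,"tz":0,"ax":0,"ay":0,"az":0,"jaw":-1},{"tx":0.0299,"ty":0,"tz":0,"ax":0,"ay":0,"az":0,"jaw":-1},{"tx":0.0299,"ty":0,"tz":0,"ax":0,"ay":0,"az":0,"jaw":-1},{"tx":0.0299,"ty":0,"tz":0,"ax":0,"ay":0,"az":0,"jaw":-1},{"tx":0.0299,"ty":0,"tz":0,"ax":0,"ay":0,"az":0,"jaw":-1},{"tx":0.0299,"ty":0,"tz":0,"ax":0,"ay":0,"az":0,"jaw":-1},{"tx":0.0299,"ty":0,"tz":0,"ax":0,"ay":0,"az":0,"jaw":-1}]'
python3 -m handwheel '[{"tx":0,"ty":0,"tz":0,"ax":0,"ay":0,"az":10,"jaw":-1},{"tx":0,"ty":0,"tz":0,"ax":0,"ay":0,"az":10,"jaw":-1},{"tx":0,"ty":0,"tz":0.02,"ax":0,"ay":0,"az":0,"jaw":-1},{"tx":0,"ty":0,"tz":0.02,"ax":0,"ay":0,"az":0,"jaw":-1},{"tx":0,"ty":0,"tz":0,"ax":0,"ay":0,"az":0,"jaw":-1},{"tx":0,"ty":0,"tz":0,"ax":0,"ay":0,"az":0,"jaw":-1},{"tx":0,"ty":0,"tz":0,"ax":0,"ay":0,"az":0,"jaw":-1},{"tx":0,"ty":0,"tz":0,"ax":0,"ay":0,"az":0,"jaw":-1},{"tx":0,"ty":0,"tz":0,"ax":0,"ay":0,"az":0,"jaw":-1},{"tx":0,"ty":0,"tz":0,"ax":0,"ay":0,"az":0,"jaw":-1}]'
python3 - <<'E'
from workcell import optics
import cv2
cv2.imwrite("pics/w2.png",optics.camera("wrist")["color"][:,:,::-1])
E
```

```text
time: 21.55
ee_pos: [0.5061, 0.1563, 0.161]
tcp_rot: [-180.0, -0.0, 96.0]
wrist_force: [0.7, 0.1, 0.1]
opening: 0.0
grasp_force: 0.0
time: 22.8
ee_pos: [0.5055, 0.1547, 0.1214]
tcp_rot: [180.0, -0.0, 76.0]
wrist_force: [-0.2, 0.3, -0.8]
opening: -0.0003
grasp_force: 0.0
```

View pics/w2.png

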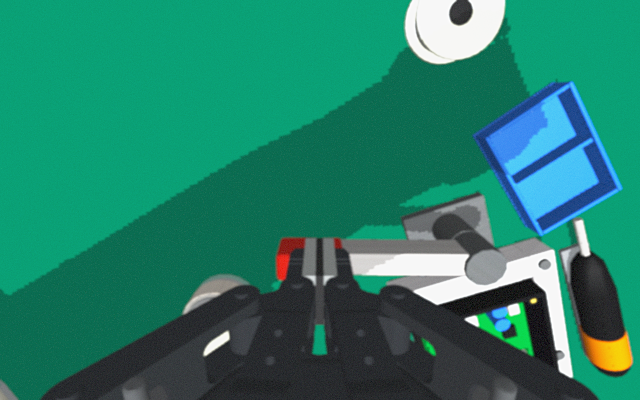

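The fingers stand alongside the red tip (277–342, 238–280), the arm parallel to tool y. Clearance is only about 10 mm, so I move out 12 mm before descending.

```bash
python3 -m handwheel '[{"tx":0.012,"ty":0,"tz":0,"ax":0,"ay":0,"az":0,"jaw":-1},{"tx":0,"ty":0,"tz":0.022,"ax":0,"ay":0,"az":0,"jaw":-1},{"tx":0,"ty":0,"tz":0.022,"ax":0,"ay":0,"az":0,"jaw":-1},{"tx":0,"ty":0,"tz":0.021,"ax":0,"ay":0,"az":0,"jaw":-1},{"tx":0,"ty":0,"tz":0,"ax":0,"ay":0,"az":0,"jaw":-1},{"tx":-0.006,"ty":0,"tz":0,"ax":0,"ay":0,"az":0,"jaw":-1},{"tx":-0.006,"ty":0,"tz":0,"ax":0,"ay":0,"az":0,"jaw":-1},{"tx":-0.006,"ty":0,"tz":0,"ax":0,"ay":0,"az":0,"jaw":-1},{"tx":-0.006,"ty":0,"tz":0,"ax":0,"ay":0,"az":0,"jaw":-1},{"tx":0,"ty":0,"tz":0,"ax":0,"ay":0,"az":0,"jaw":-1}]'
python3 -m handwheel '[{"tx":-0.0097,"ty":-0.0014,"tz":0,"ax":0,"ay":0,"az":-5,"jaw":-1},{"tx":-0.0097,"ty":-0.0014,"tz":0,"ax":0,"ay":0,"az":-5,"jaw":-1},{"tx":-0.0097,"ty":-0.0014,"tz":0,"ax":0,"ay":0,"az":-5,"jaw":-1},{"tx":-0.0097,"ty":-0.0014,"tz":0,"ax":0,"ay":0,"az":-5,"jaw":-1},{"tx":-0.0097,"ty":-0.0014,"tz":0,"ax":0,"ay":0,"az":-5,"jaw":-1},{"tx":-0.0097,"ty":-0.0014,"tz":0,"ax":0,"ay":0,"az":-5,"jaw":-1},{"tx":-0.0097,"ty":-0.0014,"tz":0,"ax":0,"ay":0,"az":-5,"jaw":-1},{"tx":-0.0097,"ty":-0.0014,"tz":0,"ax":0,"ay":0,"az":-5,"jaw":-1},{"tx":-0.0097,"ty":-0.0014,"tz":0,"ax":0,"ay":0,"az":-5,"jaw":-1},{"tx":-0.0097,"ty":-0.0014,"tz":0,"ax":0,"ay":0,"az":-5,"jaw":-1}]'
```

```text
time: 24.1
ee_pos: [0.5025, 0.1426, 0.0565]
tcp_rot: [180.0, -0.0, 75.9]
wrist_force: [0.1, 0.2, 0.5]
opening: 0.0003
grasp_force: 0.0
time: 25.35
ee_pos: [0.5028, 0.048, 0.0562]
tcp_rot: [-180.0, -0.0, 126.1]
wrist_force: [-1.5, 0.9, -0.2]
opening: -0.0004
grasp_force: 0.6
```

Tracking the arc well (r 0.108, about 1.7 N). Continue.

```bash
python3 -m handwheel '[{"tx":-0.0097,"ty":-0.0014,"tz":0,"ax":0,"ay":0,"az":-5,"jaw":-1},{"tx":-0.0097,"ty":-0.0014,"tz":0,"ax":0,"ay":0,"az":-5,"jaw":-1},{"tx":-0.0097,"ty":-0.0014,"tz":0,"ax":0,"ay":0,"az":-5,"jaw":-1},{"tx":-0.0097,"ty":-0.0014,"tz":0,"ax":0,"ay":0,"az":-5,"jaw":-1},{"tx":-0.0097,"ty":-0.0014,"tz":0,"ax":0,"ay":0,"az":-5,"jaw":-1},{"tx":-0.0097,"ty":-0.0014,"tz":0,"ax":0,"ay":0,"az":-5,"jaw":-1},{"tx":-0.0097,"ty":-0.0014,"tz":0,"ax":0,"ay":0,"az":-5,"jaw":-1},{"tx":-0.0097,"ty":-0.0014,"tz":0,"ax":0,"ay":0,"az":-5,"jaw":-1},{"tx":-0.0097,"ty":-0.0014,"tz":0,"ax":0,"ay":0,"az":-5,"jaw":-1},{"tx":-0.0097,"ty":-0.0014,"tz":0,"ax":0,"ay":0,"az":-5,"jaw":-1}]'
python3 -m handwheel '[{"tx":-0.0049,"ty":-0.0005,"tz":0,"ax":0,"ay":0,"az":-2.5,"jaw":-1},{"tx":-0.0049,"ty":-0.0005,"tz":0,"ax":0,"ay":0,"az":-2.5,"jaw":-1},{"tx":-0.0025,"ty":0,"tz":0,"ax":0,"ay":0,"az":-1,"jaw":-1},{"tx":-0.0015,"ty":0,"tz":0,"ax":0,"ay":0,"az":-1,"jaw":-1},{"tx":-0.001,"ty":0,"tz":0,"ax":0,"ay":0,"az":0,"jaw":-1},{"tx":0,"ty":0,"tz":0,"ax":0,"ay":0,"az":0,"jaw":-1},{"tx":0,"ty":0,"tz":0,"ax":0,"ay":0,"az":0,"jaw":-1},{"tx":0,"ty":0,"tz":0,"ax":0,"ay":0,"az":0,"jaw":-1},{"tx":0,"ty":0,"tz":0,"ax":0,"ay":0,"az":0,"jaw":-1},{"tx":0,"ty":0,"tz":0,"ax":0,"ay":0,"az":0,"jaw":-1}]'
```

```text
time: 26.6
ee_pos: [0.576, -0.0128, 0.0562]
tcp_rot: [-180.0, -0.0, 176.1]
wrist_force: [-1.4, 0.6, 0.2]
opening: 0.0001
grasp_force: 0.6
time: 27.85
ee_pos: [0.5907, -0.0139, 0.0563]
tcp_rot: [180.0, 0.0, -177.0]
wrist_force: [-1.6, 0.1, 0.4]
opening: -0.0001
grasp_force: 0.4
```

```bash
python3 -m handwheel '[{"tx":-0.0005,"ty":0,"tz":0,"ax":0,"ay":0,"az":-1,"jaw":-1},{"tx":-0.0005,"ty":0,"tz":0,"ax":0,"ay":0,"az":-1,"jaw":-1},{"tx":-0.0005,"ty":0,"tz":0,"ax":0,"ay":0,"az":-1,"jaw":-1},{"tx":-0.0005,"ty":0,"tz":0,"ax":0,"ay":0,"az":0,"jaw":-1},{"tx":-0.0005,"ty":0,"tz":0,"ax":0,"ay":0,"az":0,"jaw":-1},{"tx":-0.0005,"ty":0,"tz":0,"ax":0,"ay":0,"az":0,"jaw":-1},{"tx":0,"ty":0,"tz":0,"ax":0,"ay":0,"az":0,"jaw":-1},{"tx":0,"ty":0,"tz":0,"ax":0,"ay":0,"az":0,"jaw":-1},{"tx":0,"ty":0,"tz":0,"ax":0,"ay":0,"az":0,"jaw":-1},{"tx":0,"ty":0,"tz":0,"ax":0,"ay":0,"az":0,"jaw":-1}]'
```

```text
time: 29.1
ee_pos: [0.5938, -0.0136, 0.0563]
tcp_rot: [180.0, 0.0, -174.0]
wrist_force: [-0.5, 0.2, 0.0]
opening: 0.0001
grasp_force: 0.1
```

```bash
python3 -m handwheel '[{"tx":-0.0006,"ty":0,"tz":0,"ax":0,"ay":0,"az":0,"jaw":-1},{"tx":-0.0006,"ty":0,"tz":0,"ax":0,"ay":0,"az":0,"jaw":-1},{"tx":-0.0006,"ty":0,"tz":0,"ax":0,"ay":0,"az":0,"jaw":-1},{"tx":-0.0006,"ty":0,"tz":0,"ax":0,"ay":0,"az":0,"jaw":-1},{"tx":-0.0006,"ty":0,"tz":0,"ax":0,"ay":0,"az":0,"jaw":-1},{"tx":0,"ty":0,"tz":0,"ax":0,"ay":0,"az":0,"jaw":-1},{"tx":0,"ty":0,"tz":0,"ax":0,"ay":0,"az":0,"jaw":-1},{"tx":0,"ty":0,"tz":0,"ax":0,"ay":0,"az":0,"jaw":-1},{"tx":0,"ty":0,"tz":0,"ax":0,"ay":0,"az":0,"jaw":-1},{"tx":0,"ty":0,"tz":0,"ax":0,"ay":0,"az":0,"jaw":-1}]'
```

```text
time: 30.35
ee_pos: [0.5944, -0.0136, 0.0562]
tcp_rot: [180.0, -0.3, -174.0]
wrist_force: [-13.7, -1.4, 8.0]
opening: -0.0001
grasp_force: 7.3
```

Hard stop reached (13.7 N). Come clear and check.

```bash
python3 -m handwheel '[{"tx":0.01,"ty":0,"tz":0,"ax":0,"ay":0,"az":0,"jaw":-1},{"tx":0.015,"ty":0,"tz":0,"ax":0,"ay":0,"az":0,"jaw":-1},{"tx":0,"ty":0,"tz":-0.03,"ax":0,"ay":0,"az":0,"jaw":-1},{"tx":0,"ty":0,"tz":-0.03,"ax":0,"ay":0,"az":0,"jaw":-1},{"tx":0.03,"ty":0,"tz":-0.03,"ax":0,"ay":0,"az":0,"jaw":-1},{"tx":0.04,"ty":0,"tz":-0.03,"ax":0,"ay":0,"az":0,"jaw":-1},{"tx":0.04,"ty":0,"tz":-0.03,"ax":0,"ay":0,"az":0,"jaw":-1},{"tx":0.04,"ty":0,"tz":0,"ax":0,"ay":0,"az":0,"jaw":-1},{"tx":0,"ty":0,"tz":0,"ax":0,"ay":0,"az":0,"jaw":-1},{"tx":0,"ty":0,"tz":0,"ax":0,"ay":0,"az":0,"jaw":-1}]'
python3 - <<'E'
from workcell import optics
import cv2
a=optics.camera("top")["color"][130:270,230:410,::-1]
cv2.imwrite("pics/end.png",cv2.resize(a,None,fx=4.2,fy=4.2,interpolation=cv2.INTER_CUBIC))
E
```

```text
time: 31.6
ee_pos: [0.423, -0.0315, 0.2064]
tcp_rot: [-180.0, 0.1, -174.0]
wrist_force: [0.3, -0.1, 0.2]
opening: 0.0002
grasp_force: 0.0
```

View pics/end.png

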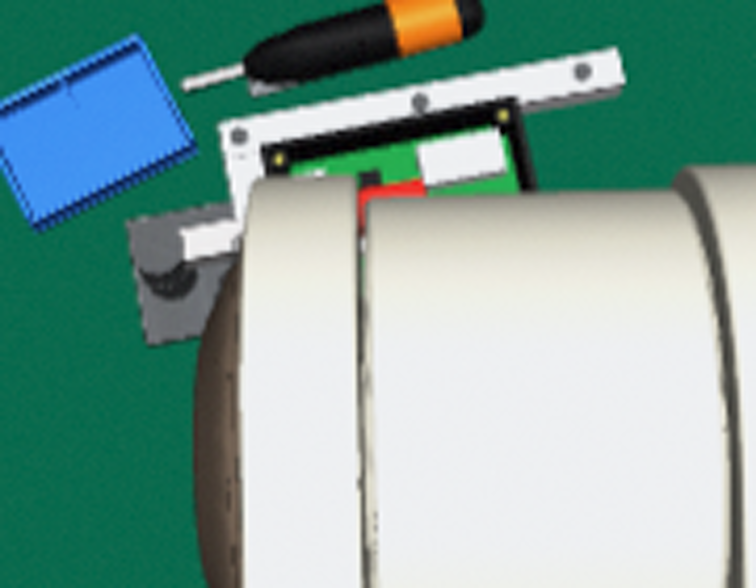

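The keeper lies across the enclosure, and the rim corners at (264,148) and (518,97) sit at the far fence. A quick numeric check before handing in.

Run:
```python
from h import *
J=onz("top",T(262,156),.025)
R=np.array([[.9945,.1045],[-.1045,.9945]])
for p in((264,148),(518,97)): print(R@(onz("top",T(*p),.045)-J)[:2])
```

```text
[-0.00179414 -0.00212362]
[-0.00168157 -0.14001136]
```

```bash
python3 -c "
from workcell import workorder; print(workorder.job_done())"
```

```text
the job is handed in; nothing more can be done
None
```

I pushed the enclosure flush into the jig corner (about 2 mm or less off each fence by camera) and the keeper round to its hard stop, then backed clear and handed in after about 32 s; no verdict came back.

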